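Fetch the sample jar from behind the bottles

TASK

Fetch the low sample jar from the back of the grey caddy and stand it in the middle of the round plate in front of the refractometer; the amber bottle and the powder jar stand in its way, so first set both of them down upright in the steel tray, where they wait until the sample jar stands released on the plate. Then put each of the two back on the very spot in the caddy that it came from. Keep everything upright, and leave the dropper bottle, the crucible and the cork disc where they are.

Things in the scene. Friction and masses are not known exactly. Their poses are not given: they have to be found in the camera images.
- amber_bottle: Loose amber glass bottle with a narrower black screw cap, standing upright in the front row of the caddy (on its left or right spot; that varies). Round body 54 mm in diameter up to 96 mm, then a shoulder and a cap 41 mm in diameter; 128 mm high in all; about 0.26 kg. Origin: centre of its underside, z up.
- powder_jar: Loose straight pale jar with a wide white screw lid, standing upright on the other front spot of the caddy. Body 50 mm in diameter up to 92 mm, lid 54 mm in diameter from there to the top at 118 mm; about 0.20 kg. Origin: centre of its underside, z up.
- sample_jar: Loose squat clear glass jar with a flat aluminium lid, 44 mm in diameter (lid 45 mm), 48 mm high, about 0.09 kg, standing in the rear bay of the caddy, between its cheeks and close behind the two taller ones. It stays there until both are cleared. Origin: centre of its underside, z up.
- caddy: Fixed grey caddy, 170 mm along x (front is -x) by 200 mm along y, rims up to 20 mm, open at the back. Origin: centre of its underside, on the bench. Floor 6 mm up. Front spots: white round marks 56 mm across at x -45, y +34 and -34 mm. Rear bay: about x +8, y 0 between upright cheeks 45 mm high with inner faces at y +36 and -36 mm, x -12 to +50 mm: grip there along the caddy's x.
- tray: Fixed shallow steel tray, the side area, left or right of the caddy (that varies). 240 mm along its x by 130 mm along its y, rim 14 mm high and 4 mm thick, flat inner floor 4 mm above the bench. Origin: centre of its underside, on the bench, z up.
- plate: Fixed round steel plate 90 mm in diameter and 12 mm high with a dark disc 60 mm across in its middle, on the bench on the other side of the caddy. Origin: centre of its underside, on the bench. The refractometer (fixed, about 330 mm high, round foot 140 mm across) stands behind it, its centre 190 mm further from the robot in +x.
- dropper: Loose small amber dropper bottle with a black rubber top, 28 mm in diameter, 80 mm high, in a rear corner of the caddy beside the cheek. Leave it alone. Origin: centre of its underside.
- crucible: Loose white ceramic crucible, 44 mm across its rim, 36 mm high, on the bench between robot and caddy. Leave it alone. Origin: centre of its underside.
- cork_disc: Loose flat cork disc, 56 mm in diameter, 20 mm high, on the bench between robot and caddy. Leave it alone. Origin: centre of its underside.
There are look-alikes about, which are no part of the job. What is shaped like the amber_bottle but purple is not meant.

How it is judged (in metres and radians):
On the way, in this order (a step that is already met when the one before it is completed fails the run):
1. the amber bottle and the powder jar both stand released in the tray, the sample jar still in its bay (x of amber_bottle in the frame of tray between -0.115 and 0.115 m and y of amber_bottle in the frame of tray between -0.06 and 0.06 m and z of amber_bottle in the frame of tray between 0 and 0.009 m and linear speed of each of amber_bottle, powder_jar below 0.02 m/s and angle between each of amber_bottle, powder_jar's own z axis and vertical below 0.12 rad and contact force between the fingers and amber_bottle below 0.2 N and x of powder_jar in the frame of tray between -0.115 and 0.115 m and y of powder_jar in the frame of tray between -0.06 and 0.06 m and z of powder_jar in the frame of tray between 0 and 0.009 m and contact force between the fingers and powder_jar below 0.2 N and distance of sample_jar from where it was at the start of the episode below 0.03 m), for 0.2 s.
2. the sample jar stands released in the middle of the plate while the other two still stand in the tray (horizontal distance between sample_jar and plate below 0.015 m and z of sample_jar in the frame of plate between 0.009 and 0.016 m and linear speed of each of sample_jar, amber_bottle, powder_jar below 0.02 m/s and angle between each of sample_jar, amber_bottle, powder_jar's own z axis and vertical below 0.12 rad and contact force between the fingers and sample_jar below 0.2 N and x of amber_bottle in the frame of tray between -0.115 and 0.115 m and y of amber_bottle in the frame of tray between -0.06 and 0.06 m and z of amber_bottle in the frame of tray between 0 and 0.009 m and contact force between the fingers and amber_bottle below 0.2 N and x of powder_jar in the frame of tray between -0.115 and 0.115 m and y of powder_jar in the frame of tray between -0.06 and 0.06 m and z of powder_jar in the frame of tray between 0 and 0.009 m and contact force between the fingers and powder_jar below 0.2 N), for 0.2 s.
At the end, for the whole second after the job is handed in: The sample jar stands upright on the plate within 15 mm of its centre; the amber bottle and the powder jar each stand upright in the caddy within 15 mm of where they stood at the start; all three are released and at rest (distance of each of amber_bottle, powder_jar from where it was at the start of the episode below 0.015 m and linear speed of each of amber_bottle, powder_jar, sample_jar below 0.02 m/s and angle between each of amber_bottle, powder_jar, sample_jar's own z axis and vertical below 0.12 rad and contact force between the fingers and amber_bottle below 0.2 N and contact force between the fingers and powder_jar below 0.2 N and horizontal distance between sample_jar and plate below 0.015 m and z of sample_jar in the frame of plate between 0.009 and 0.016 m and contact force between the fingers and sample_jar below 0.2 N); the robot touches nothing.
It fails at once if one of the three is tipped by more than about 35 degrees (angle between any of amber_bottle, powder_jar, sample_jar's own z axis and vertical above 0.6 rad).
It fails at once if the dropper bottle, crucible or cork disc is moved by more than 25 mm or tipped (distance of any of dropper, crucible, cork_disc from where it was at the start of the episode above 0.025 m or angle between any of dropper, crucible, cork_disc's own z axis and vertical above 0.4 rad).
It also fails if it takes over 120 s, if anything falls off the work surface, if the arm or the gripper's body presses on something with over 40 N, if the wrist force passes 120 N, or if a joint passes its speed limit or range.

ROBOT

A 7-joint arm with a two-finger parallel gripper is mounted at the origin on the work surface. World frame = base frame: x ahead of the robot, y to its left, z up, the work surface at z = 0. Lengths are in m, angles in degrees, forces in N, time in s.
With the tool pointing down it reaches from about 0.35 to 0.9 m from the base axis. Payload 19.9 kg.
Tool frame: the origin (TCP) lies at the centre of the arm's flange, where the gripper is bolted on; the fingertips stand 199 mm ahead of it and the grasp point (between the pads) lies 180 mm ahead of it; z points along the fingers, y is the line along which they close (so a half turn about z gives the same grasp; the last joint's range is limited). The gripper opens to 94 mm and grips with 3 to 60 N. Pads are 16 mm wide; open, the fingers measure 119 mm over their backs; the gripper's body (75 mm by 177 mm) begins 78 mm behind the grasp point.
Start: joints at [-2.378, 23.915, -0.59, 92.452, 0.269, 63.638, -3.037], TCP at [0.625, 0, 0.405] pointing down, gripper open.
Joint ranges: [-161.28, 161.28], [-22.2, 115.67], [-73.04, 71.86], [3.21, 147.25], [-68.34, 248.33], [10.77, 114.83], [-161.83, 161.83]. Speed limits (degrees/s): [108.29, 108.29, 136.94, 136.94, 172.46, 172.46, 172.46].

INTERFACE

Orientations are given as [roll, pitch, yaw] about the fixed x, y, z axes, in that order (R = Rz(yaw) Ry(pitch) Rx(roll)).
In Python, from plant import arm gives the robot as it stands.
- The arm moves only by the shell command python3 -m inch 'ROWS'. ROWS is JSON, a list of rows, each a list of 7 numbers: the shift along the world's x, y, z in mm, then the turn, a rotation vector about the world's x, y, z in rad, then the opening, from 0 (shut) to 1 (fully open). A call has 1 to 10 rows; each row is the pose to reach, as a shift and turn from the pose commanded when the call began; what a row does not reach only later rows make up. A row lasts 1/12 s, in which the tool goes at most 41.7 mm and 7.16 degrees, less where a joint would pass 70% of its speed; a pose out of reach is approached as far as the arm can. A call with a gripper value outside its range is refused whole. The fingers move at their own pace and stop on an object; the grip force is fixed at half the most. Time passes only in rows, so rows that repeat a pose let the fingers close. It gives the time, the measured TCP pose, the force, the opening and the grip force at its end, in the units of the state.
- arm.state(): the state, without advancing time (a new reading comes with each control period).
- arm.snapshot(name): name is "scene" or "side" or "wrist"; returns a dict with "pixels" (384x512x3 uint8, red, green, blue), "camera_matrix" (3x3 intrinsics, pixels), "R" (3x3) and "t" (3): a world point X has camera coordinates R X + t. Camera axes: x right, y down, z forward; pixel columns grow to the right and rows downward; lengths in m; the calibration is good to about 2 mm. A picture is of the moment at which its call begins. There is no depth.
- arm.job_done(): hands the job in; it is judged then, once.
Trained networks look in a picture, given as the dict that the camera call returned (one of the last four; its "shot" number tells which), for a name from the list of things; names that differ only in an ending like _2 or _b are one class to them, and where a whole thing is asked for, a point or a joint stands for the part that bears it (a point fixed in the world has none). Each returns a list of dicts, best first, with "score" (0 to 1); they miss things now and then, are a little off and sometimes report something else, mostly with a low value. They report only what shows in the picture. A call takes as long as a camera call. They do not tell look-alikes from the thing itself.
- arm.spot_in(picture, thing): "box" ([left, top, width, height] in pixels, round what is visible of it).
- arm.regions_of(picture, thing): "region" (384x512 bool, what is visible of it) and "box" ([left, top, width, height] in pixels, round what is visible of it).
The state is a dict: "time_s": time; "joints": joint angles; "qd": joint speeds; "effort": joint torques, N m; "ee_pos": TCP position; "orientation": TCP orientation; "force": force on the tool from outside, world axes, zero at the start; "moment": the same for the moment, N m; "grip_width": opening from 0.0 (shut) to 1.0 (fully open); "grip_force": force on a finger pad.
Only numpy, scipy, OpenCV 4.12 (cv2) and the standard library are available. Lean on these libraries where they do the work, as an engineer would, in place of code of your own. Each camera call takes 0.05 s, during which the arm holds its last target. There are 200 camera calls.

## Working session

There is one attempt and no reset: what is moved stays moved. The work goes in short steps, Python scripts to look and compute and a shell command to move; the robot and the scene stay as the last step left them, time stands still between calls to the robot, and variables do not carry over. Pictures are saved under pics/ and viewed, at most 18 in all, crops included, and the job is handed in when it is done.

```bash
mkdir -p pics; ls; cat > h.py <<'E'
import numpy as np, cv2
from plant import arm
def save(s,n,crop=None,k=1):
    p=s["pixels"][:,:,::-1]
    if crop: l,t,w,h=crop; p=p[t:t+h,l:l+w]
    cv2.imwrite("pics/"+n,cv2.resize(p,None,fx=k,fy=k,interpolation=cv2.INTER_CUBIC))
def proj(s,X):
    c=np.asarray(s["camera_matrix"])@(np.asarray(s["R"])@np.asarray(X,float)+np.asarray(s["t"])); return c[:2]/c[2]
def ray(s,u,v,z):
    R=np.asarray(s["R"]);t=np.asarray(s["t"])
    o=-R.T@t; d=R.T@np.linalg.inv(s["camera_matrix"])@[u,v,1]
    return (o+d*(z-o[2])/d[2])
E
python3 - <<'E'
from h import *
for n in ["scene","side"]:
    s=arm.snapshot(n); save(s,n+"0.png",k=1.5)
    print(n,-np.array(s["R"]).T@s["t"])
    for th in ["amber_bottle","powder_jar","sample_jar","caddy","tray","plate","dropper","crucible","cork_disc"]:
        for r in arm.spot_in(s,th)[:3]: print(th,round(r["score"],2),np.round(r["box"]))
print(arm.state()["time_s"])
E
```

```text
pics
scene [ 1.13484655 -0.22810949  0.88773467]
amber_bottle 0.88 [255. 162.  25.  46.]
amber_bottle 0.88 [303. 112.  24.  48.]
amber_bottle 0.83 [371. 185.  34.  50.]
powder_jar 0.97 [292. 172.  19.  35.]
sample_jar 0.73 [274. 200.  26.  28.]
caddy 0.68 [237. 179.  99.  72.]
tray 0.96 [324. 116.  94.  81.]
plate 0.85 [ 83. 204.  44.  34.]
dropper 0.75 [311. 202.  14.  25.]
cork_disc 0.59 [161. 159.  26.  22.]
side [0.26557557 0.77181419 0.94597434]
amber_bottle 0.96 [292. 143.  20.  45.]
amber_bottle 0.86 [262. 217.  21.  46.]
amber_bottle 0.74 [252. 117.  26.  45.]
powder_jar 0.65 [224. 176.  18.  44.]
powder_jar 0.3 [291. 109.  29.  19.]
sample_jar 0.45 [217. 180.   4.  15.]
caddy 0.65 [178. 158.  96.  78.]
tray 0.93 [167. 259. 115.  78.]
plate 0.71 [292. 108.  28.  16.]
dropper 0.59 [196. 190.  12.  23.]
dropper 0.15 [215. 177.   9.  17.]
crucible 0.67 [294. 235.  20.  17.]
cork_disc 0.74 [314. 152.  17.  20.]
1.0
```

View pics/scene0.png

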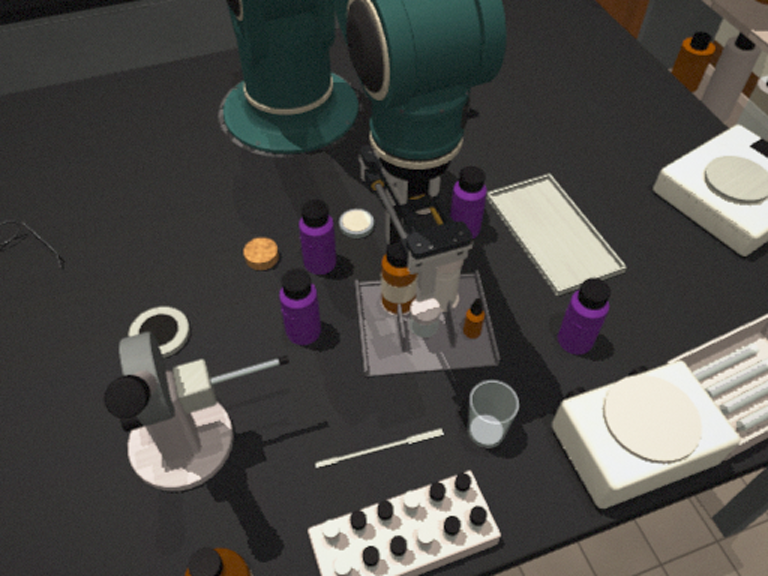

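View pics/side0.png

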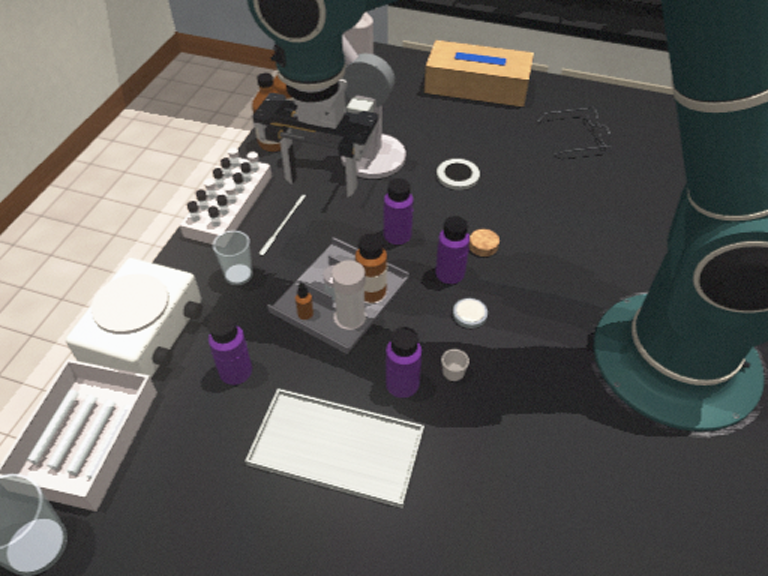

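Scene view, in full-size picture pixels (display px/1.5): the amber bottle with the orange body is at about (267,188) on the caddy's right front spot. The powder jar is at (293,190), the sample jar at (284,212), the dropper at (315,214), the tray on the left at (370,155) and the plate at (106,220). Of the bottle-shaped candidates, those at (212,160), (200,207), (312,135) and (388,212) are purple decoys. The orange one in the caddy fits the description.

```bash
python3 - <<'E'
from h import *
S={n:arm.snapshot(n) for n in ["scene","side","wrist"]}
save(S["wrist"],"wrist0.png",k=1.5)
def plane(s,th,z):
    for r in arm.regions_of(s,th)[:1]:
        v,u=np.nonzero(r["region"]); P=np.array([ray(s,a+.5,b+.5,z)[:2] for a,b in zip(u,v)],np.float32)*1000
        print(s.get("shot"),th,round(r["score"],2),len(u),"minrect",np.round(cv2.minAreaRect(P)[0]),np.round(cv2.minAreaRect(P)[1]),round(cv2.minAreaRect(P)[2],1),"mean",np.round(P.mean(0)))
for n in ["scene","side"]:
    print(n)
    for th,z in [("tray",.01),("plate",.012),("caddy",.01),("cork_disc",.02),("crucible",.036)]: plane(S[n],th,z)
s=S["wrist"]
print("wrist cam",-np.array(s["R"]).T@s["t"],np.round(s["R"],2).tolist())
for th in ["amber_bottle","powder_jar","sample_jar","caddy","dropper","crucible"]:
    for r in arm.spot_in(s,th)[:3]: print(th,round(r["score"],2),np.round(r["box"]))
s=S["side"]
for nm,u,v,z in [("amber cap",371/1.5,241/1.5,.128),("powder top",349/1.5,268/1.5,.118),("dropper",303/1.5,288/1.5,.08)]+[("purple",a/1.5,b/1.5,.128) for a,b in [(399,188),(455,226),(404,337),(223,325)]]: print(nm,np.round(ray(s,u,v,z)*1000))
s=S["scene"]
for nm,u,v,z in [("sample top",426/1.5,306/1.5,.048),("caddyBL",365/1.5,372/1.5,.02),("caddyBR",497/1.5,359/1.5,.02),("FL",357/1.5,280/1.5,.02)]: print(nm,np.round(ray(s,u,v,z)*1000))
print(arm.state())
E
```

```text
scene
3 tray 0.63 3760 minrect [485. 333.] [251. 140.] 2.6 mean [492. 333.]
3 plate 0.69 766 minrect [ 464. -326.] [91. 70.] 34.2 mean [ 464. -326.]
3 caddy 0.79 3626 minrect [589.  54.] [203. 173.] 76.3 mean [608.  41.]
3 cork_disc 0.97 394 minrect [ 377. -149.] [52. 67.] 75.0 mean [ 377. -149.]
side
4 tray 0.97 5872 minrect [480. 335.] [242. 136.] 2.5 mean [477. 338.]
4 plate 0.91 497 minrect [ 454. -327.] [90. 96.] 18.5 mean [ 455. -326.]
4 caddy 0.96 2120 minrect [579.  53.] [209. 174.] 75.8 mean [583.  74.]
4 cork_disc 0.51 298 minrect [ 361. -141.] [54. 73.] 11.9 mean [ 360. -140.]
4 crucible 0.6 300 minrect [342. 157.] [41. 58.] 14.9 mean [342. 156.]
wrist cam [0.62421366 0.08447558 0.38474194] [[1.0, -0.0, -0.0], [-0.0, -0.96, 0.29], [-0.0, -0.29, -0.96]]
amber_bottle 0.95 [160. 241.  52.  65.]
amber_bottle 0.73 [ 24. 198. 104.  75.]
amber_bottle 0.66 [  5.   0. 102.  41.]
powder_jar 0.77 [136.  68.  79.  59.]
sample_jar 0.75 [206. 123.  37.  39.]
caddy 0.79 [154.  38. 150. 181.]
dropper 0.71 [241.  69.  24.  26.]
crucible 0.56 [ 2. 34. 47. 41.]
amber cap [531.  23. 128.]
pow
[... 248 characters left out ...]
'time_s': 1.95, 'joints': array([-2.37969143, 23.91477211, -0.59108137, 92.45407647,  0.26950739,
       63.64104124, -3.03718032]), 'qd': array([-0.13883288, -0.07261925, -0.0546286 ,  0.08167938,  0.02093268,
       -0.04361036, -0.05480953]), 'effort': array([ 2.96022599e-04, -8.51007771e+01,  6.38263877e-01, -4.26285231e+01,
       -4.87447483e-02,  1.36182999e-02,  3.29004808e-05]), 'ee_pos': array([6.24978272e-01, 3.80762897e-05, 4.04618514e-01]), 'orientation': array([-1.79991599e+02,  2.30971746e-03,  9.00025471e+01]), 'force': array([-0.1088278 ,  0.36115077, -0.29334536]), 'moment': array([-0.02679022, -0.02888375,  0.0438802 ]), 'grip_force': 0.0, 'grip_width': 0.9980157003725857}
```

View pics/wrist0.png

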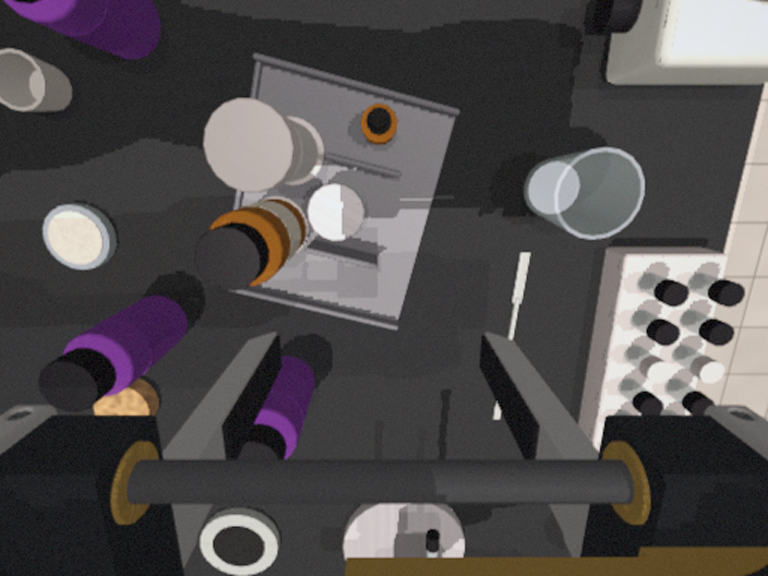

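```bash
python3 - <<'E'
from h import *
s=arm.snapshot("wrist")
f=lambda u,v,z:ray(s,u/1.5,v/1.5,z)[:2]*1000
C=[f(*p,.02) for p in [(257,57),(458,111),(397,327),(235,290)]]
print(np.round(C)); c=np.mean([C[0],C[2]],0); c2=(C[0]+C[2])/2
d=C[1]-C[0]; e=C[1]-C[2]; print("yaw",np.degrees(np.arctan2(d[1],d[0])),np.degrees(np.arctan2(e[1],e[0]))-90, np.linalg.norm(d),np.linalg.norm(e))
y=np.arctan2(e[1],e[0])-np.pi/2; R=np.array([[np.cos(y),-np.sin(y)],[np.sin(y),np.cos(y)]])
print("centre",c2)
for n,p in [("fl",(-45,34)),("fr",(-45,-34)),("bay",(8,0))]: print(n,np.round(c2+R@p))
for n,u,v,z in [("ambercap",231,255,.128),("powder",248,145,.118),("sample",336,212,.048),("dropper",378,121,.08),("plate",239,543,.012)]: print(n,np.round(f(u,v,z)))
for n,u,v in [("purple",277,445),("purple",75,378)]: print(n,f(u,v,.128))
s=arm.snapshot("scene"); print("plate scene",ray(s,160/1.5,332/1.5,.012)*1000)
s=arm.snapshot("side"); print("plate side",ray(s,458.5/1.5,173/1.5,.012)*1000)
E
```

```text
[[528. 163.]
 [687. 124.]
 [640. -64.]
 [491. -28.]]
yaw -13.810618711641863 -14.092444835345788 164.4392067305868 194.20045028794945
centre [583.78871886  49.57234857]
fl [548.  94.]
fr [532.  28.]
bay [592.  48.]
ambercap [530.  29.]
powder [544.  94.]
sample [589.  46.]
dropper [623. 111.]
plate [ 462. -334.]
purple [ 549.0777282  -112.51937478]
purple [413.58522549 -58.04299579]
plate scene [ 468.51175417 -332.9635427    12.        ]
plate side [ 457.93647192 -330.41809933   12.        ]
```

```bash
python3 -m inch '[[-30,10,0,0,0,-0.1,0.8],[-60,20,0,0,0,-0.2,0.8],[-94,29,0,0,0,-0.245,0.8],[-94,29,0,0,0,-0.245,0.8],[-94,29,0,0,0,-0.245,0.8]]'
cat > look.py <<'E'
from h import *
import sys
s=arm.snapshot("wrist")
for th,z in [("amber_bottle",.134),("powder_jar",.124),("sample_jar",.054)]:
    for r in arm.spot_in(s,th)[:2]:
        print(th,round(r["score"],2),np.round(r["box"]))
save(s,sys.argv[1],k=1.5)
E
python3 look.py w1.png
```

```text
time_s: 2.52
ee_pos: [0.53, 0.0295, 0.4052]
orientation: [180.0, -0.0, 76.0]
force: [0.3, -0.0, -0.2]
grip_width: 0.801
grip_force: 0.0
amber_bottle 0.87 [228. 158.  51.  64.]
amber_bottle 0.72 [262. 253.  46.  88.]
powder_jar 0.9 [227. 100.  56.  59.]
sample_jar 0.91 [277. 134.  38.  40.]
```

View pics/w1.png

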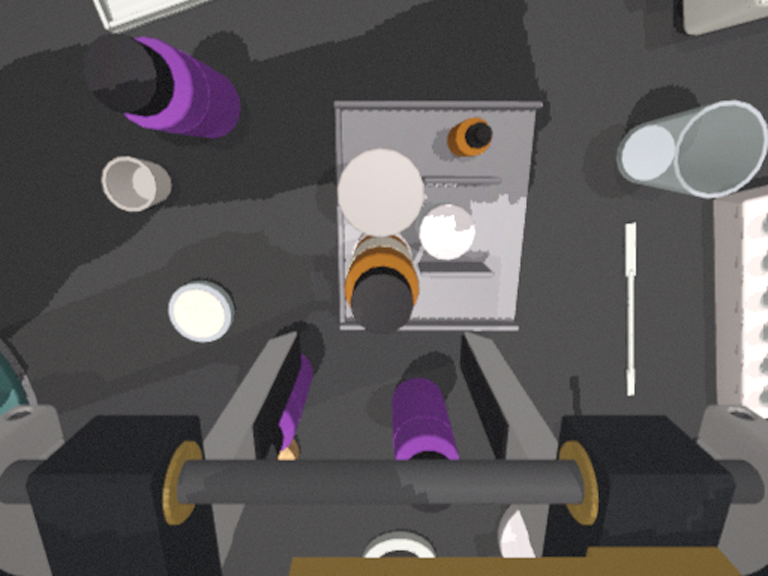

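The orange-bodied amber bottle is confirmed at display (382,290), with the powder jar at (381,191), the sample jar at (447,231) and the caddy square to the view.

```bash
python3 - <<'E'
from h import *
s=arm.snapshot("wrist")
f=lambda u,v,z:np.round(ray(s,u/1.5,v/1.5,z)[:2]*1000)
for n,u,v,z in [("amber",382,300,.134),("powder",381,191,.124),("sample",447,231,.054),("cFL",335,102,.02),("cBL",541,103,.02),("cFR",341,329,.02),("cBR",518,329,.02),("markerplane",382,300,.128)]: print(n,f(u,v,z))
E
```

```text
amber [532.  29.]
powder [548.  94.]
sample [590.  47.]
cFL [528. 164.]
cBL [689. 123.]
cFR [479. -27.]
cBR [641. -67.]
markerplane [532.  27.]
```

```bash
python3 -m inch '[[1,-1,-35,0,0,0,0.8],[2,-1,-70,0,0,0,0.8],[2,-1,-105,0,0,0,0.8],[2,-1,-130,0,0,0,0.8],[2,-1,-142,0,0,0,0.8],[2,-1,-142,0,0,0,0.8]]' && python3 -m inch '[[0,0,0,0,0,0,0.3],[0,0,0,0,0,0,0.3],[0,0,0,0,0,0,0.3],[0,0,0,0,0,0,0.3],[0,0,0,0,0,0,0.3],[0,0,0,0,0,0,0.3]]'
```

```text
time_s: 3.27
ee_pos: [0.5327, 0.0278, 0.2603]
orientation: [-179.8, 0.1, 75.9]
force: [-0.5, 0.8, -0.9]
grip_width: 0.8
grip_force: 0.0
time_s: 3.77
ee_pos: [0.5334, 0.0281, 0.2638]
orientation: [179.9, -0.0, 76.0]
force: [-2.1, -0.5, 8.9]
grip_width: 0.573
grip_force: 29.8
```

```bash
python3 -m inch '[[0,0,12,0,0,0,0.3],[0,0,40,0,0,0,0.3],[0,0,75,0,0,0,0.3],[0,0,110,0,0,0,0.3],[0,0,140,0,0,0,0.3],[-5,15,145,0,0,0,0.3],[-15,45,145,0,0,0,0.3],[-25,76,145,0,0,0,0.3],[-35,107,145,0,0,0,0.3],[-45,137,145,0,0,0,0.3]]' && python3 -m inch '[[-10,30,0,0,0,0,0.3],[-20,60,0,0,0,0,0.3],[-30,90,0,0,0,0,0.3],[-40,120,0,0,0,0,0.3],[-50,145,0,0,0,0,0.3],[-57,162,0,0,0,0,0.3],[-58,168,0,0,0,0,0.3],[-58,168,0,0,0,0,0.3],[-58,168,0,0,0,0,0.3]]'; python3 - <<'E'
from h import *
s=arm.snapshot("side"); save(s,"s1.png",(100,120,260,230),2.5)
r=arm.spot_in(s,"amber_bottle"); print([(x["score"],x["box"]) for x in r][:4])
E
```

```text
time_s: 4.6
ee_pos: [0.487, 0.1663, 0.4088]
orientation: [180.0, -0.0, 76.0]
force: [0.6, 0.6, -2.0]
grip_width: 0.576
grip_force: 29.8
time_s: 5.35
ee_pos: [0.4303, 0.3323, 0.408]
orientation: [180.0, 0.0, 75.9]
force: [-0.3, -0.2, -1.9]
grip_width: 0.574
grip_force: 29.8
[(0.92, [291.8, 145.0, 19.5, 42.7]), (0.67, [141.9, 211.2, 27.3, 44.1]), (0.62, [231.1, 225.7, 25.7, 60.0]), (0.47, [263.7, 245.5, 19.0, 16.1])]
```

View pics/s1.png

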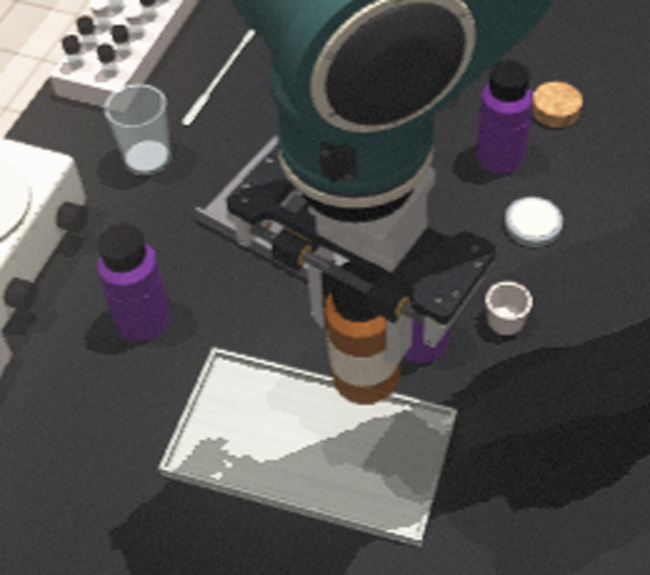

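The side view shows the bottle held upright over the near half of the tray at crop (362,365). Next I lower it.

```bash
python3 -m inch '[[0,0,-30,0,0,0,0.3],[0,0,-65,0,0,0,0.3],[0,0,-100,0,0,0,0.3],[0,0,-125,0,0,0,0.3],[0,0,-138,0,0,0,0.3],[0,0,-142,0,0,0,0.3],[0,0,-144,0,0,0,0.3],[0,0,-146,0,0,0,0.3],[0,0,-147,0,0,0,0.3],[0,0,-147,0,0,0,0.3]]'
```

```text
time_s: 6.28
ee_pos: [0.4305, 0.3332, 0.262]
orientation: [179.9, -0.1, 76.0]
force: [-0.1, -0.6, -0.1]
grip_width: 0.569
grip_force: 29.8
```

```bash
python3 -m inch '[[0,0,-1,0,0,0,0.5],[0,0,-1,0,0,0,0.8],[0,0,-1,0,0,0,0.8],[0,0,-1,0,0,0,0.8],[0,0,15,0,0,0,0.8],[0,0,45,0,0,0,0.8],[0,0,80,0,0,0,0.8],[0,0,115,0,0,0,0.8],[0,0,145,0,0,0,0.8]]' && python3 -m inch '[[15,-29,0,0,0,0,0.8],[30,-59,0,0,0,0,0.8],[45,-90,0,0,0,0,0.8],[60,-120,0,0,0,0,0.8],[75,-150,0,0,0,0,0.8],[90,-180,0,0,0,0,0.8],[105,-210,0,0,0,0,0.8],[115,-232,0,0,0,0,0.8],[118,-239,0,0,0,0,0.8],[118,-239,0,0,0,0,0.8]]'; python3 - <<'E'
from h import *
s=arm.snapshot("side"); save(s,"s2.png",(100,120,260,230),2.5)
s=arm.snapshot("wrist")
for r in arm.regions_of(s,"powder_jar")[:1]:
    print(r["score"],r["box"]); save(s,"w2.png",k=1.2)
E
```

```text
time_s: 7.03
ee_pos: [0.4299, 0.3329, 0.4083]
orientation: [179.9, -0.1, 76.0]
force: [0.3, 0.4, 0.7]
grip_width: 0.801
grip_force: 0.0
time_s: 7.87
ee_pos: [0.5486, 0.0919, 0.4057]
orientation: [180.0, 0.0, 75.8]
force: [-0.2, 0.2, 0.0]
grip_width: 0.8
grip_force: 0.0
0.81 [228.7, 156.0, 53.7, 68.0]
```

View pics/s2.png

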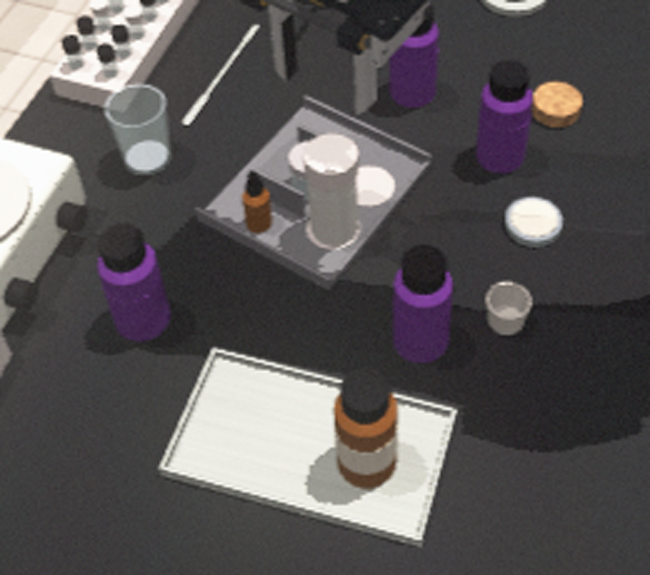

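View pics/w2.png

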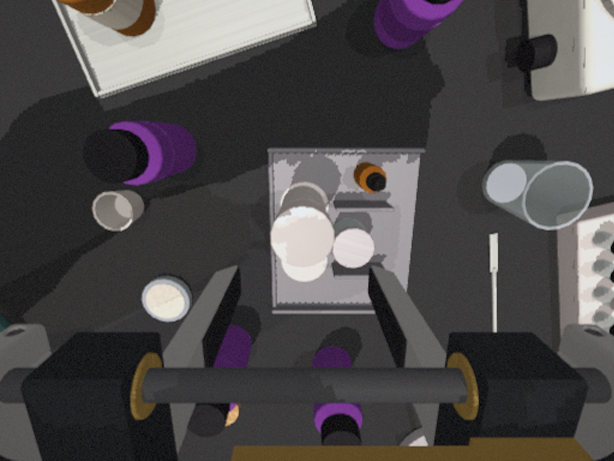

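Amber bottle stands upright in the tray (crop 365,440); the powder jar lid is between the fingers' line at (303,236). Grasping it now.

```bash
python3 -m inch '[[0,2,-35,0,0,0,0.8],[0,2,-70,0,0,0,0.8],[0,2,-105,0,0,0,0.8],[0,2,-132,0,0,0,0.8],[0,2,-144,0,0,0,0.8],[0,2,-145,0,0,0,0.8],[0,2,-145,0,0,0,0.8]]' && python3 -m inch '[[0,0,0,0,0,0,0.3],[0,0,0,0,0,0,0.3],[0,0,0,0,0,0,0.3],[0,0,0,0,0,0,0.3],[0,0,0,0,0,0,0.3],[0,0,0,0,0,0,0.3]]'
```

```text
time_s: 8.6
ee_pos: [0.5481, 0.0968, 0.2612]
orientation: [-180.0, -0.0, 76.0]
force: [0.0, 1.1, -0.7]
grip_width: 0.802
grip_force: 0.0
time_s: 9.1
ee_pos: [0.5482, 0.0961, 0.2616]
orientation: [179.9, -0.0, 76.0]
force: [-2.0, 0.4, 9.0]
grip_width: 0.564
grip_force: 30.0
```

```bash
python3 -m inch '[[0,0,12,0,0,0,0.3],[0,0,40,0,0,0,0.3],[0,0,75,0,0,0,0.3],[0,0,110,0,0,0,0.3],[0,0,140,0,0,0,0.3],[-1,15,145,0,0,0,0.3],[-3,45,145,0,0,0,0.3],[-4,76,145,0,0,0,0.3],[-6,107,145,0,0,0,0.3],[-7,137,145,0,0,0,0.3]]' && python3 -m inch '[[-2,30,0,0,0,0,0.3],[-3,60,0,0,0,0,0.3],[-4,85,0,0,0,0,0.3],[-5,100,0,0,0,0,0.3],[-5,103,0,0,0,0,0.3],[-5,103,0,0,0,0,0.3],[-5,103,0,0,0,0,0.3]]'; python3 - <<'E'
from h import *
s=arm.snapshot("side"); save(s,"s3.png",(100,120,260,230),2.5)
E
```

```text
time_s: 9.93
ee_pos: [0.5404, 0.2344, 0.4068]
orientation: [180.0, -0.0, 76.0]
force: [1.1, -0.8, -1.4]
grip_width: 0.567
grip_force: 30.0
time_s: 10.52
ee_pos: [0.5364, 0.3347, 0.4059]
orientation: [180.0, 0.0, 75.9]
force: [0.2, -0.4, -1.7]
grip_width: 0.569
grip_force: 30.0
```

View pics/s3.png

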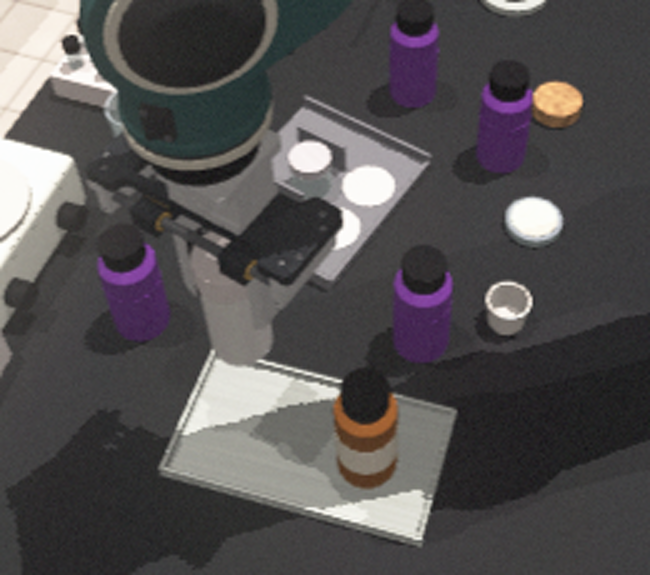

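The jar hangs upright at crop (235,310) over the tray's far half, and the sample jar is untouched at (310,165). Next I lower the jar, release it and retreat to above the sample jar.

```bash
python3 -m inch '[[0,0,-30,0,0,0,0.3],[0,0,-65,0,0,0,0.3],[0,0,-100,0,0,0,0.3],[0,0,-125,0,0,0,0.3],[0,0,-138,0,0,0,0.3],[0,0,-142,0,0,0,0.3],[0,0,-144,0,0,0,0.3],[0,0,-146,0,0,0,0.3],[0,0,-147,0,0,0,0.3],[0,0,-147,0,0,0,0.3]]' && python3 -m inch '[[0,0,0,0,0,0,0.5],[0,0,0,0,0,0,0.8],[0,0,0,0,0,0,0.8],[0,0,0,0,0,0,0.8],[0,0,0,0,0,0,0.8],[0,0,15,0,0,0,0.8],[0,0,45,0,0,0,0.8],[0,0,80,0,0,0,0.8],[0,0,115,0,0,0,0.8],[0,0,145,0,0,0,0.8]]' && python3 -m inch '[[7,-35,0,0,0,0,0.8],[14,-75,0,0,0,0,0.8],[21,-110,0,0,0,0,0.8],[28,-145,0,0,0,0,0.8],[35,-180,0,0,0,0,0.8],[42,-215,0,0,0,0,0.8],[49,-250,0,0,0,0,0.8],[54,-280,0,0,0,0,0.8],[54,-288,0,0,0,0,0.8],[54,-288,0,0,0,0,0.8]]'; python3 - <<'E'
from h import *
a=arm.snapshot("side"); b=arm.snapshot("wrist")
r=arm.spot_in(b,"sample_jar")[0]; print(r)
l,t,w,h=r["box"]; print(ray(b,l+w/2,t+h/2,.03)*1000)
p=np.hstack([a["pixels"],b["pixels"]])[:,:,::-1]; cv2.imwrite("pics/c4.png",cv2.resize(p,(800,300),interpolation=cv2.INTER_AREA))
E
```

```text
time_s: 11.4
ee_pos: [0.5363, 0.3361, 0.2598]
orientation: [179.9, -0.1, 76.0]
force: [0.0, 0.2, -0.9]
grip_width: 0.566
grip_force: 30.0
time_s: 12.23
ee_pos: [0.5359, 0.336, 0.4061]
orientation: [180.0, -0.0, 76.0]
force: [0.4, 0.1, -0.4]
grip_width: 0.798
grip_force: 0.0
time_s: 13.07
ee_pos: [0.5901, 0.0453, 0.4036]
orientation: [180.0, 0.0, 75.7]
force: [-0.0, -0.2, 0.3]
grip_width: 0.799
grip_force: 0.0
{'box': [8.7, 0.2, 174.1, 52.6], 'score': 0.5}
[458.72685755 258.38071593  30.        ]
```

View pics/c4.png

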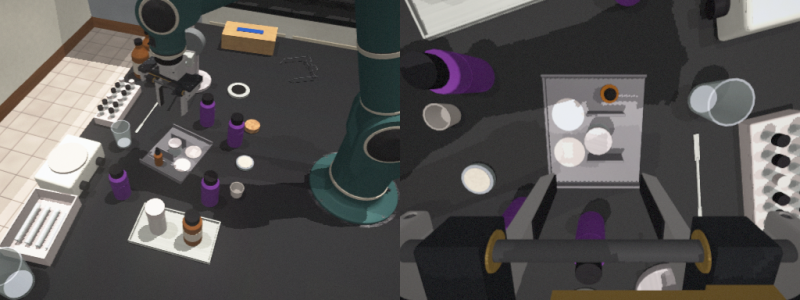

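```bash
python3 - <<'E'
from h import *
b=arm.snapshot("wrist")
g=cv2.GaussianBlur(cv2.cvtColor(b["pixels"],cv2.COLOR_RGB2GRAY),(3,3),0)
c=cv2.HoughCircles(g,cv2.HOUGH_GRADIENT,1.2,20,param1=100,param2=15,minRadius=12,maxRadius=28)
for u,v,r in c[0]:
    if 180<u<310 and 90<v<240: print(np.round([u,v,r]), "z54",np.round(ray(b,u,v,.054)*1000),"z6",np.round(ray(b,u,v,.006)*1000))
for u,v,z in [(253.4,180.5,.054),(215,147,.006),(216,195,.006)]: print(np.round(ray(b,u,v,z)*1000))
save(b,"w5.png",(160,70,180,180),4) if 0 else save(b,"w5.png",(170,80,150,150),4)
E
```

```text
[215. 148.  20.] z54 [555.  98.  54.] z6 [547.  94.   6.]
[218. 196.  19.] z54 [541.  40.  54.] z6 [531.  27.   6.]
[251. 175.  24.] z54 [588.  57.  54.] z6 [585.  46.   6.]
[265. 125.  18.] z54 [617. 110.  54.] z6 [618. 107.   6.]
[281. 217.  26.] z54 [612.  -5.  54.] z6 [612. -25.   6.]
[214. 217.  26.] z54 [529.  15.  54.] z6 [517.  -2.   6.]
[211. 119.  23.] z54 [559. 132.  54.] z6 [551. 132.   6.]
[238. 115.  21.] z54 [591. 129.  54.] z6 [588. 129.   6.]
[284. 143.  22.] z54 [635.  84.  54.] z6 [638.  78.   6.]
[295. 111.  19.] z54 [654. 117.  54.] z6 [661. 115.   6.]
[589.  49.  54.]
[547.  95.   6.]
[529.  29.   6.]
```

View pics/w5.png

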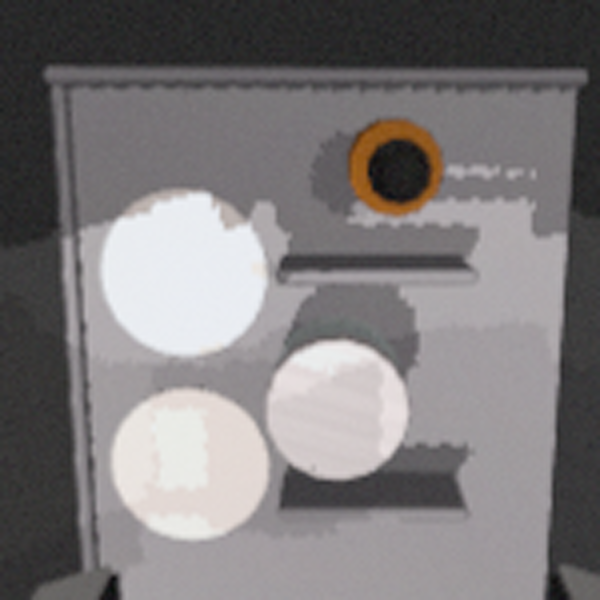

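The crop shows the two free marks at (185,272) and (190,465), and the sample jar lid at (338,409), which is about (590,47) mm.

```bash
python3 -m inch '[[0,1,-35,0,0,0,0.78],[0,1,-70,0,0,0,0.78],[0,1,-105,0,0,0,0.78],[0,1,-140,0,0,0,0.78],[0,1,-170,0,0,0,0.78],[0,1,-183,0,0,0,0.78],[0,1,-187,0,0,0,0.78],[0,1,-187,0,0,0,0.78]]' && python3 -m inch '[[0,0,0,0,0,0,0.2],[0,0,0,0,0,0,0.2],[0,0,0,0,0,0,0.2],[0,0,0,0,0,0,0.2],[0,0,0,0,0,0,0.2],[0,0,0,0,0,0,0.2],[0,0,0,0,0,0,0.2]]'
```

```text
time_s: 13.93
ee_pos: [0.5901, 0.0498, 0.2166]
orientation: [-180.0, 0.0, 76.0]
force: [-0.2, -0.2, -0.0]
grip_width: 0.784
grip_force: 0.0
time_s: 14.52
ee_pos: [0.5902, 0.049, 0.2174]
orientation: [180.0, -0.0, 76.0]
force: [-1.9, -0.1, 7.9]
grip_width: 0.468
grip_force: 30.0
```

```bash
python3 -m inch '[[0,0,10,0,0,0,0.2],[0,0,40,0,0,0,0.2],[0,0,80,0,0,0,0.2],[0,0,115,0,0,0,0.2],[0,0,150,0,0,0,0.2],[-10,0,178,0,0,0,0.2],[-40,0,185,0,0,0,0.2],[-70,0,185,0,0,0,0.2],[-105,0,185,0,0,0,0.2],[-128,0,185,0,0,0,0.2]]' && python3 -m inch '[[0,-30,0,0,0,-0.1,0.2],[0,-60,0,0,0,-0.2,0.2],[0,-95,0,0,0,-0.3,0.2],[0,-130,0,0,0,-0.4,0.2],[0,-165,0,0,0,-0.5,0.2],[0,-200,0,0,0,-0.6,0.2],[0,-235,0,0,0,-0.7,0.2],[0,-270,0,0,0,-0.8,0.2],[0,-300,0,0,0,-0.9,0.2],[0,-330,0,0,0,-1.0,0.2]]' && python3 -m inch '[[0,-20,0,0,0,-0.1,0.2],[0,-40,0,0,0,-0.2,0.2],[0,-50,0,0,0,-0.3,0.2],[0,-50,0,0,0,-0.326,0.2],[0,-50,0,0,0,-0.326,0.2],[0,-50,0,0,0,-0.326,0.2]]'; python3 - <<'E'
from h import *
a=arm.snapshot("scene"); b=arm.snapshot("wrist")
for s in (a,b):
  for r in arm.regions_of(s,"plate")[:2]:
    v,u=np.nonzero(r["region"]); P=np.array([ray(s,x+.5,y+.5,.012)[:2]*1000 for x,y in zip(u,v)],np.float32)
    print(r["score"],r["box"],cv2.minEnclosingCircle(P))
p=np.hstack([a["pixels"],b["pixels"]])[:,:,::-1]; cv2.imwrite("pics/c6.png",cv2.resize(p,(800,300),interpolation=cv2.INTER_AREA))
E
```

```text
time_s: 15.35
ee_pos: [0.4593, 0.0489, 0.4022]
orientation: [-180.0, 0.0, 76.0]
force: [0.9, 0.7, -0.9]
grip_width: 0.474
grip_force: 30.0
time_s: 16.18
ee_pos: [0.4614, -0.2827, 0.4024]
orientation: [180.0, -0.0, 18.4]
force: [1.2, 1.2, -1.3]
grip_width: 0.467
grip_force: 30.0
time_s: 16.68
ee_pos: [0.4621, -0.3301, 0.4018]
orientation: [-180.0, -0.0, 0.2]
force: [0.8, -0.3, -1.3]
grip_width: 0.47
grip_force: 30.0
0.68 [83.2, 204.4, 42.4, 34.8] ((470.418212890625, -333.51055908203125), 47.888763427734375)
0.55 [227.8, 140.4, 63.6, 60.5] ((460.7263488769531, -339.260986328125), 45.1096305847168)
```

View pics/c6.png

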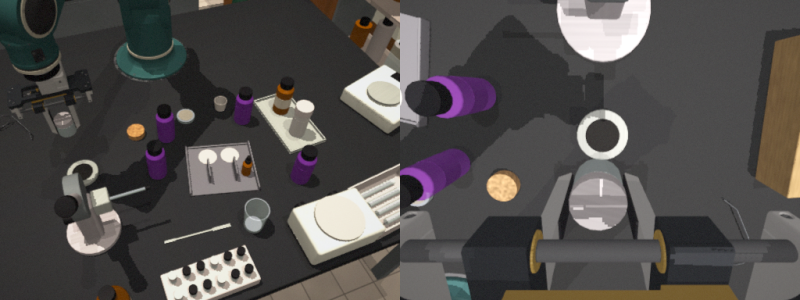

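```bash
python3 - <<'E'
from h import *
b=arm.snapshot("wrist"); g=cv2.cvtColor(b["pixels"],cv2.COLOR_RGB2GRAY)
# white ring on dark bench
roi=np.zeros_like(g); roi[135:208,222:296]=g[135:208,222:296]
m=(roi>120).astype(np.uint8); cs,_=cv2.findContours(m,cv2.RETR_CCOMP,cv2.CHAIN_APPROX_NONE)
for c in cs:
    if len(c)>40:
        P=np.array([ray(b,x+.5,y+.5,.012)[:2]*1000 for x,y in c[:,0]],np.float32)
        print(len(c),cv2.minEnclosingCircle(P),cv2.fitEllipse(P))
a=arm.snapshot("scene"); 
for r in arm.regions_of(a,"plate")[:1]:
    v,u=np.nonzero(r["region"]);P=np.array([ray(a,x+.5,y+.5,.012)[:2]*1000 for x,y in zip(u,v)],np.float32); print(P.mean(0),cv2.fitEllipse(cv2.convexHull(P)))
a=arm.snapshot("side")
for r in arm.regions_of(a,"plate")[:1]:
    v,u=np.nonzero(r["region"]);P=np.array([ray(a,x+.5,y+.5,.012)[:2]*1000 for x,y in zip(u,v)],np.float32); print(P.mean(0),cv2.fitEllipse(cv2.convexHull(P)))
print(arm.state()["ee_pos"])
E
```

```text
196 ((456.91741943359375, -337.8858642578125), 48.64638137817383) ((459.5163269042969, -338.3712158203125), (88.11809539794922, 91.43926239013672), 73.5079345703125)
123 ((460.2720947265625, -338.31988525390625), 30.748876571655273) ((460.054443359375, -338.3433837890625), (59.625022888183594, 59.977745056152344), 66.42394256591797)
[ 463.93918 -324.9508 ] ((467.8266296386719, -331.5713195800781), (83.97554779052734, 93.08712005615234), 117.19827270507812)
[ 454.5414  -326.85767] ((454.89105224609375, -327.43487548828125), (87.47927856445312, 99.72540283203125), 1.876306176185608)
[ 0.46201433 -0.33087178  0.40165743]
```

```bash
python3 -m inch '[[-1,-3,-35,0,0,0,0.2],[-1,-3,-70,0,0,0,0.2],[-1,-3,-105,0,0,0,0.2],[-1,-3,-130,0,0,0,0.2],[-1,-3,-144,0,0,0,0.2],[-1,-3,-148,0,0,0,0.2],[-1,-3,-148,0,0,0,0.2],[-1,-3,-148,0,0,0,0.2]]'; python3 - <<'E'
from h import *
p=[]
for n,z in [("scene",0),("side",0),("wrist",0)]:
    s=arm.snapshot(n); X=arm.state()["ee_pos"]; c=proj(s,[X[0],X[1],.06]); u,v=int(c[0]),int(c[1])
    print(n,"jar top proj",c,"plate proj",proj(s,[.461,-.334,.012]))
    im=s["pixels"][:,:,::-1]; k=40 if n!="wrist" else 100
    u=np.clip(u,k,512-k);v=np.clip(v,k,384-k); p.append(cv2.resize(im[v-k:v+k,u-k:u+k],(266,266),interpolation=cv2.INTER_CUBIC)); print(u-k,v-k,266/2/k)
print(X); cv2.imwrite("pics/c7.png",np.hstack(p))
E
```

```text
time_s: 17.8
ee_pos: [0.4613, -0.3343, 0.2545]
orientation: [180.0, -0.0, -0.0]
force: [0.4, 0.3, -0.0]
grip_width: 0.471
grip_force: 30.0
scene jar top proj [100.26847434 206.75073413] plate proj [105.68411611 218.89479023]
60 166 3.325
side jar top proj [306.26193177 102.31363569] plate proj [305.00166049 114.43304703]
266 62 3.325
wrist jar top proj [252.55714233 235.28330394] plate proj [252.38362285 211.12587698]
152 135 1.33
[ 0.46129702 -0.33419255  0.25485107]
```

View pics/c7.png

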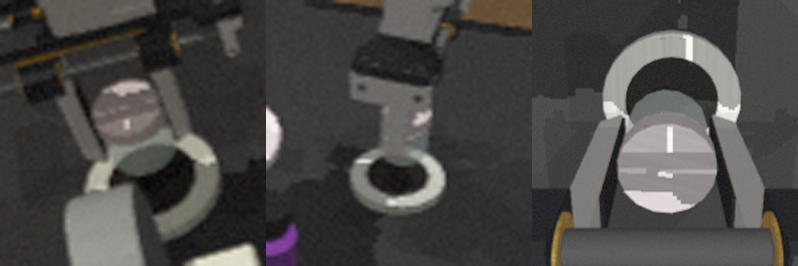

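Wrist panel: plate centre about (672,97), jar lid at (666,168), so the plate lies about 4 mm further in −y. The estimates agree well inside the tolerance, so I shift 3 mm and lower.

```bash
python3 -m inch '[[1,-3,-8,0,0,0,0.2],[1,-3,-18,0,0,0,0.2],[1,-3,-24,0,0,0,0.2],[1,-3,-27,0,0,0,0.2],[1,-3,-29,0,0,0,0.2],[1,-3,-30,0,0,0,0.2],[1,-3,-31,0,0,0,0.2],[1,-3,-31,0,0,0,0.2]]'
```

```text
time_s: 18.62
ee_pos: [0.4619, -0.337, 0.2234]
orientation: [-180.0, -0.0, -0.0]
force: [-6.7, 4.7, 15.0]
grip_width: 0.465
grip_force: 30.0
```

```bash
python3 -m inch '[[0,0,1,0,0,0,0.45],[0,0,1,0,0,0,0.6],[0,0,1,0,0,0,0.75],[0,0,1,0,0,0,0.8],[0,0,1,0,0,0,0.8],[0,0,20,0,0,0,0.8],[0,0,55,0,0,0,0.8],[0,0,95,0,0,0,0.8],[0,0,135,0,0,0,0.8],[0,0,170,0,0,0,0.8]]' && python3 -m inch '[[0,0,10,0,0,0,0.8],[0,0,10,0,0,0,0.8]]' ; python3 - <<'E'
from h import *
a=arm.snapshot("wrist"); save(a,"w8.png",(180,100,150,150),3)
for th,z in [("sample_jar",0.06)]:
    for r in arm.spot_in(a,th)[:1]: print(r)
print(proj(a,[.461,-.336,.012]),proj(a,[.461,-.336,.060]))
s=arm.snapshot("side")
for r in arm.spot_in(s,"sample_jar")[:2]: print(r)
E
```

```text
time_s: 19.45
ee_pos: [0.4617, -0.3371, 0.3952]
orientation: [180.0, -0.0, -0.0]
force: [0.8, -0.7, 0.4]
grip_width: 0.805
grip_force: 0.0
time_s: 19.62
ee_pos: [0.4623, -0.3373, 0.4056]
orientation: [179.9, -0.3, -0.0]
force: [0.4, 0.9, -1.0]
grip_width: 0.801
grip_force: 0.0
{'box': [233.5, 161.5, 35.7, 41.4], 'score': 0.91}
[251.39560762 173.84962616] [251.25075996 182.65182777]
{'box': [300.7, 98.8, 16.0, 19.4], 'score': 0.7}
```

View pics/w8.png

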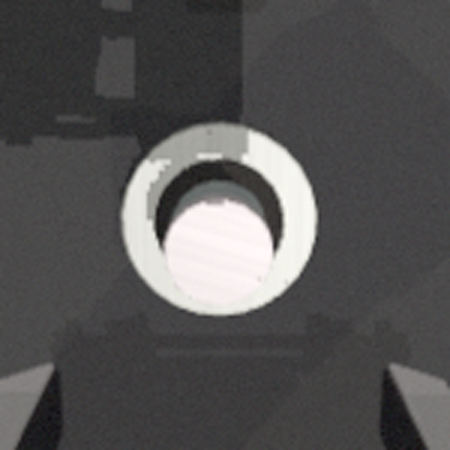

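The jar lid at crop (219,251) projects to the plate centre (220,218) within about 2 mm, and the jar is released. Back for the amber bottle.

```bash
python3 -m inch '[[-2,30,5,0,0,0.1,0.8],[-4,65,5,0,0,0.2,0.8],[-6,100,5,0,0,0.3,0.8],[-8,135,5,0,0,0.4,0.8],[-10,170,5,0,0,0.5,0.8],[-12,205,5,0,0,0.6,0.8],[-14,240,5,0,0,0.7,0.8],[-16,275,5,0,0,0.8,0.8],[-17,310,5,0,0,0.9,0.8],[-18,345,5,0,0,1.0,0.8]]' && python3 -m inch '[[-1,35,0,0,0,0.1,0.8],[-2,70,0,0,0,0.2,0.8],[-4,105,0,0,0,0.3,0.8],[-6,140,0,0,0,0.326,0.8],[-8,175,0,0,0,0.326,0.8],[-10,210,0,0,0,0.326,0.8],[-12,245,0,0,0,0.326,0.8],[-13,280,0,0,0,0.326,0.8],[-14,310,0,0,0,0.326,0.8],[-14,325,0,0,0,0.326,0.8]]' && python3 -m inch '[[0,0,0,0,0,0,0.8],[0,0,0,0,0,0,0.8]]'; python3 - <<'E'
from h import *
print(arm.state()["ee_pos"],arm.state()["orientation"])
s=arm.snapshot("wrist")
for th,z in [("amber_bottle",.132),("powder_jar",.122)]:
    for r in arm.spot_in(s,th)[:2]: print(th,r)
    print(proj(s,[.4305,.333,z] if th[0]=="a" else [.536,.336,z]))
save(s,"w9.png",k=1)
E
```

```text
time_s: 20.65
ee_pos: [0.4433, 0.0096, 0.4065]
orientation: [-179.9, 0.1, 57.6]
force: [0.8, -0.1, 0.2]
grip_width: 0.798
grip_force: 0.0
time_s: 21.48
ee_pos: [0.4289, 0.3364, 0.406]
orientation: [-179.9, 0.0, 76.1]
force: [-0.9, -0.2, -0.3]
grip_width: 0.8
grip_force: 0.0
time_s: 21.65
ee_pos: [0.4298, 0.3333, 0.4061]
orientation: [-179.9, 0.1, 76.0]
force: [-0.3, -0.1, 0.6]
grip_width: 0.8
grip_force: 0.0
[0.42979333 0.33325542 0.40605661] [-1.79885400e+02  1.03344738e-01  7.60323908e+01]
amber_bottle {'box': [228.1, 154.2, 49.3, 67.0], 'score': 0.92}
amber_bottle {'box': [424.8, 163.7, 87.2, 62.2], 'score': 0.8}
[255.52524309 198.88306635]
powder_jar {'box': [312.3, 135.2, 73.9, 61.0], 'score': 0.97}
[360.55669517 167.84708684]
```

View pics/w9.png

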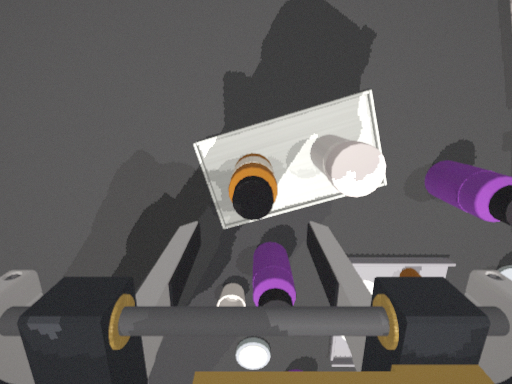

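Amber bottle's cap at (253,197) is where expected, powder jar at (355,165). Grasp it at the same height as before.

```bash
python3 -m inch '[[0,0,-35,0,0,0,0.8],[0,0,-70,0,0,0,0.8],[0,0,-105,0,0,0,0.8],[0,0,-130,0,0,0,0.8],[0,0,-141,0,0,0,0.8],[0,0,-143,0,0,0,0.8],[0,0,-143,0,0,0,0.8]]' && python3 -m inch '[[0,0,0,0,0,0,0.3],[0,0,0,0,0,0,0.3],[0,0,0,0,0,0,0.3],[0,0,0,0,0,0,0.3],[0,0,0,0,0,0,0.3],[0,0,0,0,0,0,0.3]]'
```

```text
time_s: 22.38
ee_pos: [0.4303, 0.3327, 0.2651]
orientation: [-180.0, 0.0, 75.9]
force: [-0.1, 0.9, 0.7]
grip_width: 0.801
grip_force: 0.0
time_s: 22.88
ee_pos: [0.4302, 0.3333, 0.2655]
orientation: [180.0, -0.1, 76.0]
force: [-1.7, -0.6, 8.2]
grip_width: 0.57
grip_force: 29.9
```

```bash
python3 -m inch '[[0,0,12,0,0,0,0.3],[0,0,40,0,0,0,0.3],[0,0,75,0,0,0,0.3],[0,0,110,0,0,0,0.3],[0,0,140,0,0,0,0.3],[5,-15,142,0,0,0,0.3],[15,-45,142,0,0,0,0.3],[25,-76,142,0,0,0,0.3],[35,-107,142,0,0,0,0.3],[45,-137,142,0,0,0,0.3]]' && python3 -m inch '[[10,-30,0,0,0,0,0.3],[20,-60,0,0,0,0,0.3],[30,-90,0,0,0,0,0.3],[40,-120,0,0,0,0,0.3],[50,-145,0,0,0,0,0.3],[57,-164,0,0,0,0,0.3],[58,-168,0,0,0,0,0.3],[58,-168,0,0,0,0,0.3],[58,-168,0,0,0,0,0.3]]'
```

```text
time_s: 23.72
ee_pos: [0.4749, 0.1943, 0.4076]
orientation: [180.0, -0.0, 76.0]
force: [0.6, 0.2, -2.4]
grip_width: 0.568
grip_force: 29.9
time_s: 24.47
ee_pos: [0.5327, 0.0287, 0.407]
orientation: [-180.0, -0.0, 76.0]
force: [-0.3, 0.6, -2.1]
grip_width: 0.567
grip_force: 29.9
```

Down to about TCP z 0.2675 (−140), slowly at the end.

```bash
python3 -m inch '[[0,0,-30,0,0,0,0.3],[0,0,-65,0,0,0,0.3],[0,0,-100,0,0,0,0.3],[0,0,-122,0,0,0,0.3],[0,0,-132,0,0,0,0.3],[0,0,-136,0,0,0,0.3],[0,0,-138,0,0,0,0.3],[0,0,-139,0,0,0,0.3],[0,0,-140,0,0,0,0.3],[0,0,-140,0,0,0,0.3]]'
```

```text
time_s: 25.3
ee_pos: [0.5333, 0.0281, 0.2676]
orientation: [179.9, -0.0, 76.0]
force: [1.6, 0.1, -0.7]
grip_width: 0.573
grip_force: 29.9
```

```bash
python3 -m inch '[[0,0,-1,0,0,0,0.5],[0,0,-1,0,0,0,0.8],[0,0,-1,0,0,0,0.8],[0,0,-1,0,0,0,0.8],[0,0,15,0,0,0,0.8],[0,0,45,0,0,0,0.8],[0,0,80,0,0,0,0.8],[0,0,115,0,0,0,0.8],[0,0,140,0,0,0,0.8]]' && python3 -m inch '[[0,35,0,0,0,0,0.8],[0,70,0,0,0,0,0.8],[0,105,0,0,0,0,0.8],[1,140,0,0,0,0,0.8],[1,175,0,0,0,0,0.8],[1,210,0,0,0,0,0.8],[2,245,0,0,0,0,0.8],[3,280,0,0,0,0,0.8],[3,308,0,0,0,0,0.8],[3,308,0,0,0,0,0.8]]' && python3 -m inch '[[0,0,-35,0,0,0,0.8],[0,0,-70,0,0,0,0.8],[0,0,-105,0,0,0,0.8],[0,0,-130,0,0,0,0.8],[0,0,-143,0,0,0,0.8],[0,0,-146,0,0,0,0.8],[0,0,-146,0,0,0,0.8]]'; python3 - <<'E'
from h import *
s=arm.snapshot("side"); save(s,"s10.png",(100,120,260,230),2.5)
E
```

```text
time_s: 26.05
ee_pos: [0.5331, 0.0279, 0.4099]
orientation: [179.9, -0.0, 76.0]
force: [-0.1, -0.6, 0.3]
grip_width: 0.802
grip_force: 0.0
time_s: 26.88
ee_pos: [0.5343, 0.3418, 0.4064]
orientation: [-179.9, -0.1, 76.3]
force: [-0.6, 0.1, -0.6]
grip_width: 0.803
grip_force: 0.0
time_s: 27.47
ee_pos: [0.5362, 0.3361, 0.2608]
orientation: [-180.0, 0.0, 76.0]
force: [-0.5, 0.5, 0.9]
grip_width: 0.8
grip_force: 0.0
```

View pics/s10.png

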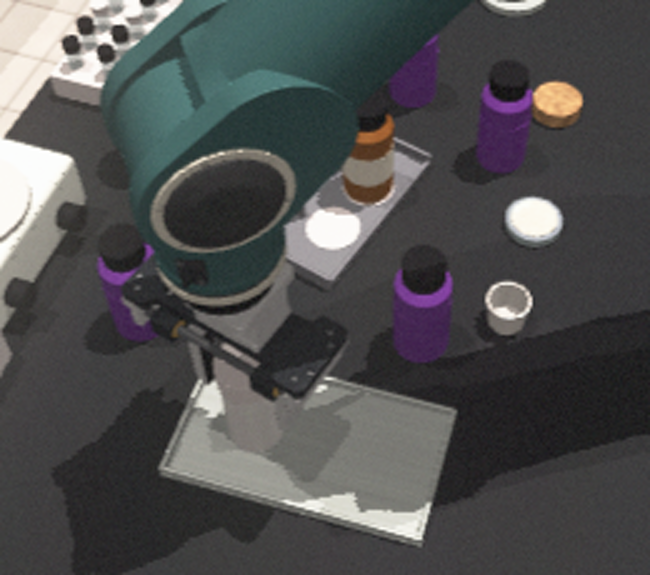

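The amber bottle stands upright on its caddy mark (368,165), and the fingers straddle the powder jar at (245,415).

```bash
python3 -m inch '[[0,0,0,0,0,0,0.3],[0,0,0,0,0,0,0.3],[0,0,0,0,0,0,0.3],[0,0,0,0,0,0,0.3],[0,0,0,0,0,0,0.3],[0,0,0,0,0,0,0.3]]' && python3 -m inch '[[0,0,12,0,0,0,0.3],[0,0,40,0,0,0,0.3],[0,0,75,0,0,0,0.3],[0,0,110,0,0,0,0.3],[0,0,140,0,0,0,0.3],[1,-15,145,0,0,0,0.3],[3,-45,145,0,0,0,0.3],[4,-76,145,0,0,0,0.3],[6,-107,145,0,0,0,0.3],[7,-137,145,0,0,0,0.3]]' && python3 -m inch '[[2,-30,0,0,0,0,0.3],[3,-60,0,0,0,0,0.3],[4,-85,0,0,0,0,0.3],[5,-100,0,0,0,0,0.3],[5,-103,0,0,0,0,0.3],[5,-103,0,0,0,0,0.3],[5,-103,0,0,0,0,0.3]]'
```

```text
time_s: 28.02
ee_pos: [0.5361, 0.3362, 0.2615]
orientation: [180.0, -0.1, 76.0]
force: [-2.1, 0.1, 6.8]
grip_width: 0.563
grip_force: 30.0
time_s: 28.85
ee_pos: [0.5427, 0.1971, 0.4061]
orientation: [180.0, 0.0, 76.0]
force: [0.7, 0.4, -2.1]
grip_width: 0.563
grip_force: 30.0
time_s: 29.43
ee_pos: [0.5478, 0.0967, 0.4059]
orientation: [-180.0, -0.0, 76.0]
force: [-0.0, 0.0, -1.2]
grip_width: 0.568
grip_force: 30.0
```

```bash
python3 -m inch '[[0,0,-30,0,0,0,0.3],[0,0,-65,0,0,0,0.3],[0,0,-100,0,0,0,0.3],[0,0,-124,0,0,0,0.3],[0,0,-134,0,0,0,0.3],[0,0,-138,0,0,0,0.3],[0,0,-140,0,0,0,0.3],[0,0,-142,0,0,0,0.3],[0,0,-143,0,0,0,0.3],[0,0,-143,0,0,0,0.3]]' && python3 -m inch '[[0,0,0,0,0,0,0.5],[0,0,0,0,0,0,0.8],[0,0,0,0,0,0,0.8],[0,0,0,0,0,0,0.8],[0,0,0,0,0,0,0.8],[0,0,15,0,0,0,0.8],[0,0,45,0,0,0,0.8],[0,0,80,0,0,0,0.8],[0,0,115,0,0,0,0.8],[0,0,145,0,0,0,0.8]]' && python3 -m inch '[[0,-15,10,0,0,0,0.8],[-10,-40,10,0,0,0,0.8],[-16,-65,10,0,0,0,0.8],[-16,-65,10,0,0,0,0.8],[-16,-65,10,0,0,0,0.8]]'; python3 - <<'E'
from h import *
a=arm.snapshot("side"); b=arm.snapshot("wrist")
for th,z,P in [("amber_bottle",.134,[.532,.028]),("powder_jar",.124,[.548,.094])]:
    print(th,arm.spot_in(b,th)[0],"top proj",proj(b,P+[z]))
p=np.hstack([a["pixels"][90:330,120:376],b["pixels"][50:290,130:386]])[:,:,::-1]; cv2.imwrite("pics/c11.png",cv2.resize(p,None,fx=1.5,fy=1.5))
E
```

```text
time_s: 30.27
ee_pos: [0.5483, 0.0961, 0.2635]
orientation: [179.9, -0.0, 76.0]
force: [-0.2, 0.1, -2.1]
grip_width: 0.565
grip_force: 30.0
time_s: 31.1
ee_pos: [0.5478, 0.096, 0.41]
orientation: [180.0, -0.0, 76.0]
force: [0.2, -0.1, -0.0]
grip_width: 0.801
grip_force: 0.0
time_s: 31.52
ee_pos: [0.5318, 0.03, 0.4179]
orientation: [180.0, 0.0, 75.8]
force: [0.1, 0.8, -0.2]
grip_width: 0.8
grip_force: 0.0
amber_bottle {'box': [68.2, 28.8, 95.0, 67.5], 'score': 0.73} top proj [254.86535382 199.15998733]
powder_jar {'box': [224.8, 101.8, 57.1, 56.4], 'score': 0.63} top proj [254.36755312 129.06635059]
```

View pics/c11.png

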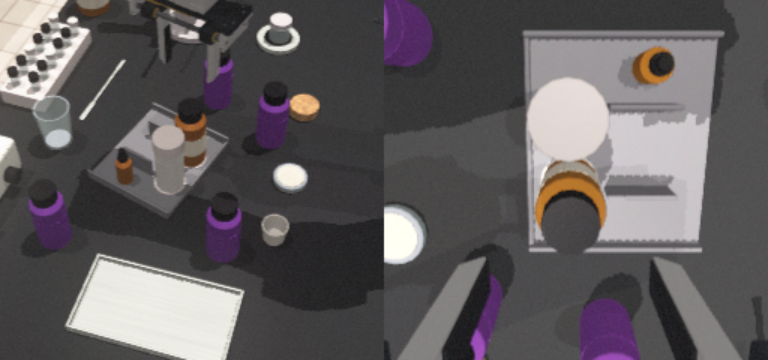

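Both bottles are back on their marks: the projected tops match within about 2 px. The sample jar stands on the plate (280,28 in the left panel). Handing in.

```bash
python3 -m inch '[[0,0,0,0,0,0,0.8],[0,0,0,0,0,0,0.8]]'; python3 -c "from plant import arm; print(arm.job_done())"
```

```text
time_s: 31.88
ee_pos: [0.5321, 0.0316, 0.4175]
orientation: [-180.0, 0.0, 76.0]
force: [-0.1, 0.5, 1.3]
grip_width: 0.801
grip_force: 0.0
the job is handed in; nothing more can be done
None
```

The job is handed in at about 32 s with no verdict returned: by the last pictures, the sample jar stands released about 2 mm from the plate's centre, the amber bottle and powder jar are back upright on their caddy spots, and the dropper bottle, crucible and cork disc were left untouched.

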